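Seat a receiver chassis pan on the drilling jig's locating pins

TASK

The shallow aluminium receiver chassis pan lies askew on top of the two brass locating pins of the drilling jig. Without gripping or lifting it, nudge it sideways with the fingertips, using the steel fence along the far side of the jig to square it up, until its two holes drop over the two pins and it lies flat on the jig's board. Leave everything else on the bench where it stands, and move the hand clear at the end.

Things in the scene. Friction and masses are not known exactly. Their poses are not given: they have to be found in the camera images.
- pan: shallow bare-aluminium pan, 130 (x) x 200 (y) mm, 0.4 kg; floor 4 mm thick; rims 3 mm thick, 22 mm high on its near (-x), left (+y) and right (-y) sides, none on the far (+x) side. Two 13 mm holes; dark vent slots are only marks. Origin: centre of the underside. It starts on the pin tops with its near edge on the board (tilted 4 deg), 10-28 mm short of the fence, 18-36 mm left of its place, yaw off by up to 0.07
- hole_left (a point): centre of the pan's left hole (13 mm diameter) at the underside of the floor; pan frame x +20, y +55, z 0 mm
- hole_right (a point): centre of the pan's right hole (13 mm diameter) at the underside of the floor; pan frame x +20, y -55, z 0 mm
- jig: drilling jig fixed to the bench: dark wooden board x -130 to +85, y -180 to +180 mm, its top at z +18; bare steel fence along the far (+x) side, inner face at x +65.5, top at z +44; two brass pins. Origin: on the bench below the seated pan's centre: the seated pan has the jig's x, y and yaw, underside at z +18. With the pan's far edge against the fence, its holes line up with the pins in x. y is left
- pin_left (a point): foot of the left locating pin, on the board's top; jig frame x +20, y +55, z +18 mm. Pin 9 mm in diameter, 8 mm tall, with a domed top
- pin_right (a point): foot of the right locating pin, on the board's top; jig frame x +20, y -55, z +18 mm. Same pin
- adaptor_a: bystander: nickel F-connector adaptor standing on the right end of the jig's board, nearer the robot; hexagon 21 mm across, 28 mm tall; origin at the centre of its foot, about jig x -40, y -150 mm
- adaptor_b: bystander: same adaptor, nearer the fence; about jig x +30, y -150 mm
- fuse_tube: bystander: purple glass tube of fuses with black caps, standing on the bench to the right of the jig; 31 mm in diameter, 75 mm tall; origin at the centre of its foot
- screw_jar: bystander: clear jar with steel cap standing on the bench in front of the jig's near edge, to the left; 38 mm in diameter, 42 mm tall; origin at the centre of its foot
- fan_housing: bystander: tan plastic fan housing lying on the bench to the left, 120 x 120 x 38 mm; origin at the centre of its underside
- receiver_lid: bystander: dusty steel receiver lid on the bench to the right, 200 x 150 x 30 mm; origin at the centre of its underside
- screwdriver: bystander: black-handled screwdriver lying on the bench beyond the jig's fence, about 200 mm long; origin below its middle
Things that resemble listed ones, but are neither listed nor needed, are in the scene too. Leave any green, orange or turquoise look-alike of the pan alone.

How it is judged:
At the end, for the whole second after the job is handed in: each hole of the pan is over its own pin (centres within 4 mm), the underside is within 2.5 mm of the board at both holes, the pan lies flat (within 0.025 rad) and still (horizontal distance between hole_left and pin_left below 0.004 m and z of each of hole_left, hole_right in the frame of jig below 0.0205 m and horizontal distance between hole_right and pin_right below 0.004 m and angle between the z axis of pan and the z axis of jig, either way round below 0.025 rad and linear speed of pan below 0.01 m/s); the robot touches nothing.
It fails at once if the pan is lifted (its middle more than 13 mm, or a hole more than 16 mm, above the board) (z of pan in the frame of jig above 0.031 m or z of any of hole_left, hole_right in the frame of jig above 0.034 m).
It fails at once if a bystander is moved by more than 15 mm (distance of any of adaptor_a, adaptor_b, fuse_tube, screw_jar, fan_housing, receiver_lid, screwdriver from where it was at the start of the episode above 0.015 m).
It fails at once if a standing bystander is tipped over (angle between any of adaptor_a, adaptor_b, fuse_tube, screw_jar's own z axis and vertical above 0.5 rad).
It also fails if it takes over 51 s, if anything falls off the work surface, if the arm or the gripper's body presses on something with over 40 N, if the wrist force passes 120 N, or if a joint passes its speed limit or range.

ROBOT

A 6-joint arm with a two-finger parallel gripper is mounted at the origin on the work surface. World frame = base frame: x ahead of the robot, y to its left, z up, the work surface at z = 0. Lengths are in m, angles in rad, forces in N, time in s.
With the tool pointing down it reaches from about 0.25 to 0.725 m from the base axis. Payload 9.7 kg.
Tool frame: the origin (TCP) lies at the very end of the fingers, on their centre line; the grasp point (between the pads) lies 19 mm behind it; z points along the fingers, y is the direction in which the jaws open and shut (so a half turn about z gives the same grasp; the last joint's range is limited). The gripper opens to 85 mm and grips with 20 to 120 N. Pads are 22 mm wide; open, the fingers measure 114 mm over their backs; the gripper's body (76 mm by 85 mm) begins 54 mm behind the grasp point. The pads swing forward as they close: fully open they stand 13 mm farther back than shut.
Start: joints at [-1.165, 0.087, 0.176, 1.66, 0, 1.571], TCP at [0.217, -0.505, 0.231] pointing down, gripper open.
Joint ranges: [-3.13, 3.13], [-0.85, 1.81], [-1.15, 1.24], [-2.2, 2.28], [-1.44, 1.52], [-3.14, 3.14]. Speed limits (rad/s): [2.22, 2.22, 2.57, 3.14, 3.14, 3.14].

INTERFACE

Orientations are given as a 3x3 rotation matrix whose columns are the frame's x, y, z axes.
In Python, from workcell import readout, optics, bot gives the robot as it stands. The module is installed in compiled form; this text tells all that it offers.
- The arm moves only by the tool carry_out, never from a script. Its argument "series" is text: rows parted by semicolons, each of 7 numbers parted by spaces: the shift along the tool's x, y, z in cm, then the turn, a rotation vector about the tool's x, y, z in rad, then the closure in counts, from 0 (fully open) to 255 (shut). A call has 1 to 5 rows; each row is the pose to reach, as a shift and turn from the pose commanded when the call began, along the tool's axes at that moment; what a row does not reach only later rows make up. A row lasts 1/12 s, in which the tool goes at most 41.7 mm and 7.16 degrees, less where a joint would pass 70% of its speed; a pose out of reach is approached as far as the arm can. A call with a gripper value outside its range is refused whole. The fingers move at their own pace and stop on an object; the grip force is fixed at half the most. Time passes only in rows, so rows that repeat a pose let the fingers close. It gives the time, the measured TCP pose, the force and the opening at its end, in the units of the state.
- readout.state(): the state, without advancing time (a new reading comes with each control period).
- optics.read_camera(name): name is "scene" or "top" or "wrist"; returns the picture (420x560x3 uint8, red, green, blue); there is no depth.
- optics.camera_params(name): a dict with "fx", "fy", "cx", "cy" (pixels), "rvec" (rotation vector, rad) and "tvec" (3), from world to camera coordinates, as OpenCV has them. Camera axes: x right, y down, z forward; pixel columns grow to the right and rows downward; lengths in m; the calibration is good to about 2 mm. A picture is of the moment at which its call begins: read the wrist's pose just before it. camera_params takes no time and is no camera call; for the wrist camera it gives the pose at the moment of the call.
- bot.job_done(): hands the job in, once; it reports no verdict.
The state is a dict: "t": time; "q": joint angles; "joint_vel": joint speeds; "joint_torque": joint torques, N m; "ee_pos": TCP position; "ee_rot": TCP orientation; "force": force on the tool from outside, world axes, zero at the start; "ft_torque": the same for the moment, N m; "width": finger opening in m.
Only numpy, scipy, OpenCV 4.12 (cv2) and the standard library are available. Lean on these libraries where they do the work, as an engineer would, in place of code of your own. Each camera call takes 0.05 s, during which the arm holds its last target.

## Working session

There is one attempt and no reset: what is moved stays moved. The work goes in short steps, Python scripts to look and compute and a tool call to move; the robot and the scene stay as the last step left them, time stands still between calls to the robot, and variables do not carry over. Pictures are saved under pics/ and viewed, and the job is handed in when it is done.

Besides the shell and the picture viewer there is one more tool, called by a JSON object that holds its "op" and its "data". carry_out: Moves the arm, as the interface text tells. Its arguments: {"type":"object","properties":{"series":{"type":"string"}},"required":["series"]}

```bash
mkdir -p pics
python3 - <<'E'
from workcell import readout, optics, bot
import cv2
s=readout.state(); print(s['t'],s['ee_pos'],s['ee_rot'],s['width'],s['force'])
for n in ('scene','top'):
    im=optics.read_camera(n); p=optics.camera_params(n); print(n,p)
    cv2.imwrite(f'pics/{n}0.png',im[:,:,::-1])
E
```

```text
0.0 [ 0.21701683 -0.50512851  0.23055116] [[ 9.18802441e-01  3.94717320e-01 -5.58197680e-04]
 [ 3.94717714e-01 -9.18801590e-01  1.25103345e-03]
 [-1.90683456e-05 -1.36978310e-03 -9.99999062e-01]] 0.08504549745585706 [0.28419014 0.18670027 0.4308884 ]
scene {'fx': 499.2488600455282, 'fy': 499.2488600455282, 'cx': 277.5448697416328, 'cy': 205.60063885932394, 'rvec': array([ 2.06151269,  1.34588363, -0.51977505]), 'tvec': array([-0.20762688, -0.34841637,  1.97118954])}
top {'fx': 421.65402567696054, 'fy': 421.65402567696054, 'cx': 282.3744613430295, 'cy': 209.56514087347117, 'rvec': array([ 2.14902505, -2.13081821,  0.18513821]), 'tvec': array([-0.05330806,  0.52736744,  1.07821363])}
```

View pics/scene0.png

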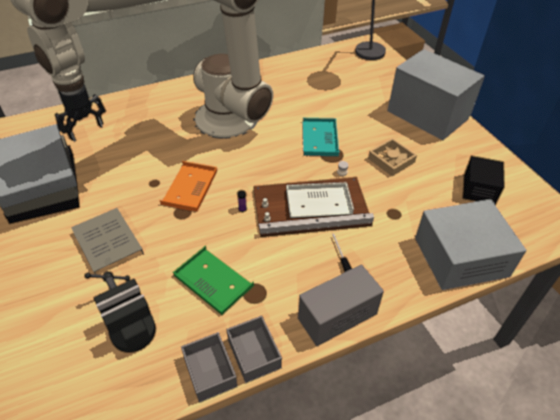

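View pics/top0.png

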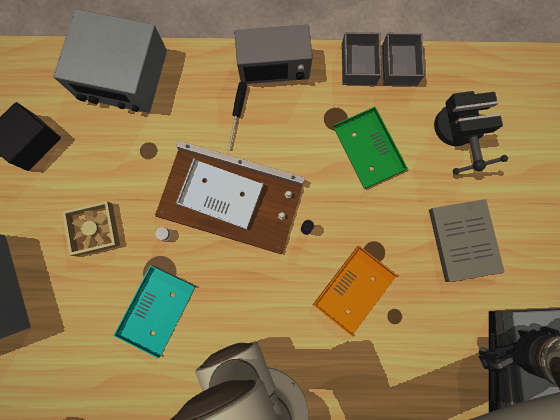

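The bare-aluminium pan is at top (221,194), on the dark wooden board with the fence. The green (370,148), orange (355,290) and turquoise (155,312) pans are look-alikes. I'll confirm this in an enlarged crop.

Run:
```python
import cv2
im=cv2.imread('pics/top0.png')[130:265,145:325]
cv2.imwrite('pics/crop0.png',cv2.resize(im,None,fx=4.4,fy=4.4,interpolation=cv2.INTER_CUBIC))
```

```text
(no output)
```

View pics/crop0.png

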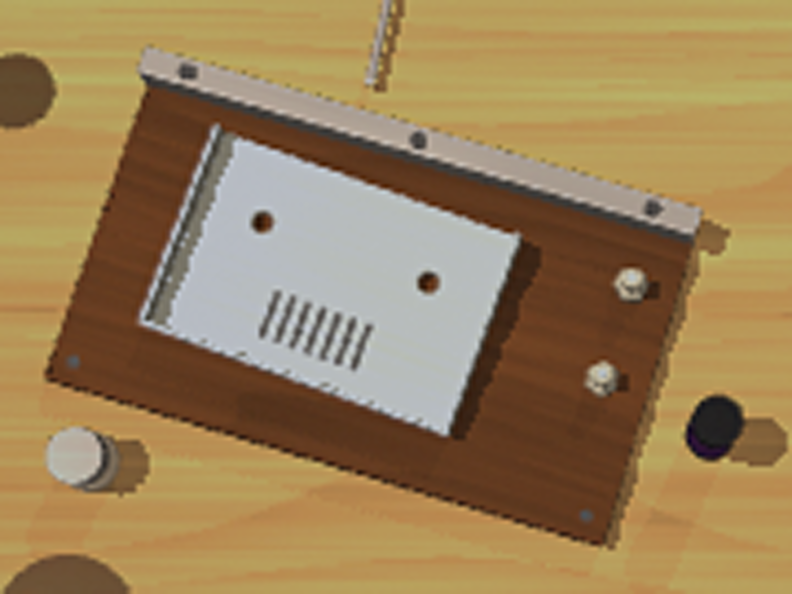

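```bash
cat > h.py <<'E'
import numpy as np, cv2
from scipy.optimize import least_squares
from workcell import readout, optics
from scipy.spatial.transform import Rotation as R
def proj(P,p):
    K=np.array([[p['fx'],0,p['cx']],[0,p['fy'],p['cy']],[0,0,1]])
    return cv2.projectPoints(np.asarray(P,float),p['rvec'],p['tvec'],K,None)[0][:,0]
def ray(uv,z,p):
    Rm=cv2.Rodrigues(p['rvec'])[0];c=-Rm.T@p['tvec']
    d=Rm.T@np.array([(uv[0]-p['cx'])/p['fx'],(uv[1]-p['cy'])/p['fy'],1]);return c+d*(z-c[2])/d[2]
def jig2w(P,j):
    P=np.asarray(P,float);return R.from_euler('z',j[2]).apply(P)+[j[0],j[1],0]
def fitjig(uv,P,p,x0):
    f=lambda j:(proj(jig2w(P,j),p)-uv).ravel()
    r=least_squares(f,x0);return r.x,r.fun.reshape(-1,2)
def pan2w(P,q,tilt,j):
    # q: x,y,yaw in jig frame of pan centre; tilt, near edge on board
    P=np.asarray(P,float)
    A=R.from_euler('z',q[2])*R.from_euler('y',-tilt)
    z0=.018+.065*np.sin(tilt)
    return jig2w(A.apply(P)+[q[0],q[1],z0],j)
def fitpan(uv,P,p,j,tilt,x0=(0,0,0)):
    f=lambda q:(proj(pan2w(P,q,tilt,j),p)-uv).ravel()
    r=least_squares(f,x0);return r.x,r.fun.reshape(-1,2)
E
python3 - <<'E'
from h import *
p=optics.camera_params('top')
o=np.array([145,130]); c=lambda a:np.array(a)/4.4+o
uv=c([(48,378),(608,547),(147,47),(702,210)])
P=np.array([(-130,180,18),(-130,-180,18),(85,180,44),(85,-180,44)])/1e3
j,r=fitjig(uv,P,p,[.5,.1,-.3]); print('jig',j.round(4));print(r.round(2))
uv2=c([(262,222),(428,282),(519,236),(450,437),(142,322),(218,126)])
P2=np.array([(20,55,4),(20,-55,4),(65,-100,22),(-65,-100,22),(-65,100,22),(65,100,22)])/1e3
q,r=fitpan(uv2,P2,p,j,np.radians(4)); print('pan',q.round(4));print(r.round(2))
for n,a in dict(ada=(602,385),adb=(632,292),fuse=(712,450),jar=(85,470)).items():
    w=ray(c(a),.02,p);print(n,w.round(3))
E
```

```text
jig [ 0.5849  0.0861 -0.2799]
[[-0.7   0.64]
 [-0.43  0.18]
 [ 0.2  -0.3 ]
 [ 0.93 -0.58]]
pan [-0.0217  0.0261 -0.0616]
[[ 0.47  0.21]
 [ 0.5   0.2 ]
 [ 0.73 -0.27]
 [-0.58 -0.26]
 [-0.69  0.31]
 [-0.41 -0.2 ]]
ada [ 0.51  -0.048  0.02 ]
adb [ 0.568 -0.066  0.02 ]
fuse [ 0.47  -0.115  0.02 ]
jar [0.455 0.267 0.02 ]
```

The enlarged crop confirms the target. It is bare aluminium, rimless on the fence side, with holes at crop (262,222) and (428,282). Estimated pan pose in the jig frame is x −22, y +26 mm, yaw −0.06, which fits the given ranges. I'll go to a point in front of the near rim.

```bash
cat >> h.py <<'E'
J=np.array([.5849,.0861,-.2799])
def go(x,y,z,yaw=0,j=J):
    s=readout.state();Rt=s['ee_rot'];t=jig2w([[x,y,0]],j)[0];t[2]=z
    d=Rt.T@(t-s['ee_pos'])*100
    a=j[2]+yaw; Rd=np.array([[np.cos(a),np.sin(a),0],[np.sin(a),-np.cos(a),0],[0,0,-1]])
    rv=R.from_matrix(Rt.T@Rd).as_rotvec()
    print('target',t.round(4),'shift cm',d.round(2),'turn',rv.round(3),'n',np.linalg.norm(d)/4.17)
def where(j=J):
    s=readout.state();v=s['ee_pos']-[j[0],j[1],0]
    v=R.from_euler('z',-j[2]).apply(v)*1000
    a=np.arctan2(s['ee_rot'][1,0],s['ee_rot'][0,0])-j[2]
    print('t',round(s['t'],2),'tcp jig mm',v.round(1),'yaw',round(a,3),'F',R.from_euler('z',-j[2]).apply(s['force']).round(1),'w',round(s['width'],4))
E
python3 -c "
from h import *
go(-.118,.02,.16)"
```

```text
target [0.477  0.1379 0.16  ] shift cm [ 49.27 -48.81   7.12] turn [-0.001  0.     0.686] n 16.72009709079251
```

{"op": "carry_out", "data": {"series": "49.3 -48.8 7 0 0 0.686 100;49.3 -48.8 7 0 0 0.686 100;49.3 -48.8 7 0 0 0.686 100;49.3 -48.8 7 0 0 0.686 100;49.3 -48.8 7 0 0 0.686 100"}}

```text
t: 0.52
ee_pos: [0.291, -0.3224, 0.2111]
ee_rot: [[0.982, -0.188, -0.0], [-0.188, -0.982, 0.001], [-0.0, -0.0, -1.0]]
force: [0.9, 0.3, 0.7]
width: 0.0515
```

```bash
python3 -c "
from h import *
where();go(-.118,.02,.16)"
```

```text
t 0.52 tcp jig mm [-169.6 -473.8  211.1] yaw 0.09 F [0.7 0.5 0.7] w 0.0515
target [0.477  0.1379 0.16  ] shift cm [  9.6  -48.71   5.13] turn [-0.    0.    0.09] n 11.96954207498111
```

{"op": "carry_out", "data": {"series": "9.6 -48.7 5.1 0 0 0.09 100;9.6 -48.7 5.1 0 0 0.09 100;9.6 -48.7 5.1 0 0 0.09 100;9.6 -48.7 5.1 0 0 0.09 100;9.6 -48.7 5.1 0 0 0.09 100"}}

```text
t: 0.93
ee_pos: [0.3674, -0.1297, 0.1902]
ee_rot: [[0.963, -0.27, 0.0], [-0.27, -0.963, -0.0], [0.0, 0.0, -1.0]]
force: [0.9, -0.5, 0.4]
width: 0.052
```

```bash
python3 -c "
from h import *
where();go(-.118,.02,.16)"
```

```text
t 0.93 tcp jig mm [-149.4 -267.5  190.2] yaw 0.006 F [ 1.1 -0.2  0.4] w 0.052
target [0.477  0.1379 0.16  ] shift cm [  3.32 -28.73   3.02] turn [ 0.    -0.     0.006] n 6.9724193505620455
```

{"op": "carry_out", "data": {"series": "3.3 -28.7 3 0 0 0 100;3.3 -28.7 3 0 0 0 100;3.3 -28.7 3 0 0 0 100;3.3 -28.7 3 0 0 0 100;3.3 -28.7 3 0 0 0 100"}}

```text
t: 1.35
ee_pos: [0.4061, -0.0858, 0.172]
ee_rot: [[0.974, -0.226, 0.006], [-0.226, -0.974, 0.029], [-0.001, -0.03, -1.0]]
force: [0.5, -0.2, 0.1]
width: 0.052
```

```bash
python3 -c "
from h import *
where();go(-.118,.02,.16)"
```

```text
t 1.35 tcp jig mm [-124.3 -214.6  172. ] yaw 0.052 F [ 0.5 -0.   0.1] w 0.052
target [0.477  0.1379 0.16  ] shift cm [  1.85 -23.35   1.9 ] turn [-0.03   0.002  0.052] n 5.635030675482544
```

```bash
python3 -c "
from h import *
s=readout.state();print(s['q'].round(3) if hasattr(s['q'],'round') else s['q'],s['joint_vel'])"
```

```text
[-0.229 -0.249 -0.253  1.568  0.03   3.141] [ 0.00589921  0.11401129  0.03430998 -0.08010208  0.00728968 -0.00330864]
```

Joint 6 is at its limit, so I'll use the equivalent orientation, turned half a turn.

{"op": "carry_out", "data": {"series": "0 0 0 0 0 -0.6 100;0 0 0 0 0 -0.6 100;0 0 0 0 0 -0.6 100;0 0 0 0 0 -0.6 100;0 0 0 0 0 -0.6 100"}}

```text
t: 1.77
ee_pos: [0.4057, -0.0866, 0.1723]
ee_rot: [[0.93, 0.368, 0.006], [0.367, -0.93, 0.029], [0.016, -0.025, -1.0]]
force: [0.2, -0.4, -0.6]
width: 0.0518
```

```bash
python3 -c "
from h import *
print(readout.state()['q'])
where();go(-.118,.02,.16,np.pi)"
```

```text
[-0.23073626 -0.24938504 -0.25263364  1.56862791  0.02979812  2.53445968]
t 1.77 tcp jig mm [-124.5 -215.5  172.3] yaw 0.656 F [ 0.3 -0.3 -0.6] w 0.0518
target [0.477  0.1379 0.16  ] shift cm [ 14.86 -18.22   1.93] turn [ 0.009 -0.038 -2.485] n 5.656649532884041
```

{"op": "carry_out", "data": {"series": "14.9 -18.2 1.5 0 0 -1.2 100;14.9 -18.2 1.5 0 0 -1.2 100;14.9 -18.2 1.5 0 0 -1.2 100;14.9 -18.2 1.5 0 0 -1.2 100;14.9 -18.2 1.5 0 0 -1.2 100"}}

```text
t: 2.18
ee_pos: [0.4707, 0.1134, 0.1654]
ee_rot: [[0.54, 0.842, 0.007], [0.841, -0.54, 0.029], [0.028, -0.01, -1.0]]
force: [0.6, -0.5, 0.6]
width: 0.0521
```

```bash
python3 -c "
from h import *
print(readout.state()['q'])
where();go(-.118,.02,.16,np.pi)"
```

```text
[ 0.22053671 -0.09828296 -0.13603528  1.52018894  0.02703325  2.36162094]
t 2.18 tcp jig mm [-117.3   -5.3  165.4] yaw 1.28 F [ 0.7 -0.3  0.6] w 0.0521
target [0.477  0.1379 0.16  ] shift cm [ 2.39 -0.78  0.62] turn [ 0.019 -0.029 -1.861] n 0.6207372517145711
```

{"op": "carry_out", "data": {"series": "2.4 -0.8 0.6 0.019 -0.029 -1.861 100;2.4 -0.8 0.6 0.019 -0.029 -1.861 100;2.4 -0.8 0.6 0.019 -0.029 -1.861 100;2.4 -0.8 0.6 0.019 -0.029 -1.861 100;2.4 -0.8 0.6 0.019 -0.029 -1.861 100"}}

```text
t: 2.6
ee_pos: [0.4768, 0.1364, 0.1599]
ee_rot: [[-0.056, 0.998, -0.003], [0.998, 0.056, 0.021], [0.021, -0.002, -1.0]]
force: [-0.4, -0.3, 0.2]
width: 0.052
```

```bash
python3 -c "
from h import *
where();go(-.118,.02,.16,np.pi)"
```

```text
t 2.6 tcp jig mm [-117.8   18.5  159.9] yaw 1.907 F [-0.3 -0.4  0.2] w 0.052
target [0.477  0.1379 0.16  ] shift cm [ 0.15  0.03 -0.01] turn [ 0.012 -0.02  -1.235] n 0.036825552290605225
```

{"op": "carry_out", "data": {"series": "0 0 0 0.012 -0.02 -1.235 100;0 0 0 0.012 -0.02 -1.235 100;0 0 0 0.012 -0.02 -1.235 100;0 0 0 0.012 -0.02 -1.235 100;0 0 0 0.012 -0.02 -1.235 100"}}

```text
t: 3.02
ee_pos: [0.4768, 0.1361, 0.16]
ee_rot: [[-0.629, 0.777, -0.005], [0.777, 0.629, 0.01], [0.011, 0.003, -1.0]]
force: [0.3, 0.5, -0.2]
width: 0.0517
```

```bash
python3 -c "
from h import *
where();go(-.118,.02,.16,np.pi)"
```

```text
t 3.02 tcp jig mm [-117.7   18.2  160. ] yaw 2.531 F [ 0.1  0.6 -0.2] w 0.0517
target [0.477  0.1379 0.16  ] shift cm [0.13 0.13 0.  ] turn [ 0.006 -0.01  -0.611] n 0.04451696485732115
```

{"op": "carry_out", "data": {"series": "0.1 0.1 0 0.006 -0.01 -0.611 100;0.1 0.1 0 0.006 -0.01 -0.611 100;0.1 0.1 0 0.006 -0.01 -0.611 100;0.1 0.1 0 0.006 -0.01 -0.611 100;0.1 0.1 0 0.006 -0.01 -0.611 100"}}

```text
t: 3.43
ee_pos: [0.477, 0.1374, 0.16]
ee_rot: [[-0.961, 0.276, 0.0], [0.276, 0.961, -0.001], [-0.0, -0.0, -1.0]]
force: [-0.1, -0.4, -1.1]
width: 0.0518
```

Run:
```python
from h import *
where();go(-.118,.02,.025,np.pi)
for n in ('top','wrist'):
    im=optics.read_camera(n)[:,:,::-1]
    if n=='top': im=cv2.resize(im[110:275,140:340],None,fx=3.6,fy=3.6,interpolation=cv2.INTER_CUBIC)
    cv2.imwrite(f'pics/{n}1.png',im)
print(optics.camera_params('wrist'))
```

```text
t 3.43 tcp jig mm [-117.9   19.5  160. ] yaw 3.142 F [ 0.  -0.4 -1.1] w 0.0518
target [0.477  0.1379 0.025 ] shift cm [1.00e-02 5.00e-02 1.35e+01] turn [-0.  0.  0.] n 3.236508370641472
{'fx': 378.08711372482054, 'fy': 378.08711372482054, 'cx': 279.223923904671, 'cy': 209.04799888760292, 'rvec': array([-2.2887588 , -1.71731892, -0.28752348]), 'tvec': array([-0.26574224, -0.41485443,  0.17665423])}
```

View pics/top1.png

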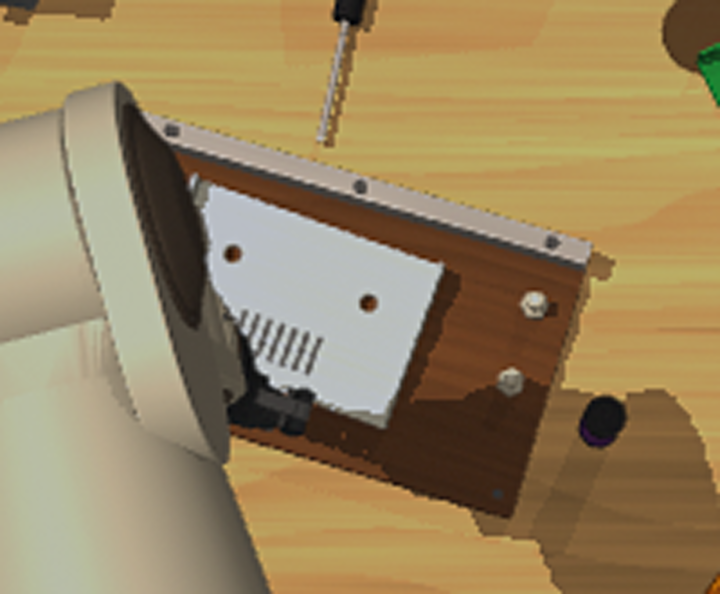

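View pics/wrist1.png

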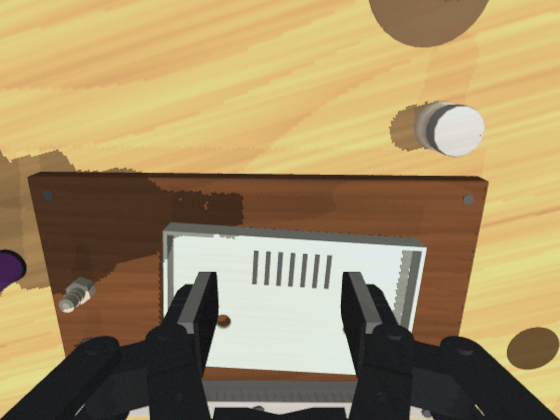

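Run:
```python
import cv2,numpy as np
from h import *
im=cv2.imread('pics/wrist1.png')
a=cv2.resize(im[160:260,20:190],None,fx=4,fy=4,interpolation=cv2.INTER_CUBIC)
b=cv2.resize(im[160:260,340:510],None,fx=4,fy=4,interpolation=cv2.INTER_CUBIC)
cv2.imwrite('pics/w1c.png',cv2.resize(np.vstack([a,b]),None,fx=.74,fy=.74))
p=optics.camera_params('wrist');s=readout.state()
print(proj([s['ee_pos']],p))
P=np.array([(-130,180,18),(-130,-180,18),(-130,180,0),(-130,-180,0)])/1e3
print(proj(jig2w(P,J),p))
P=np.array([(-65,100,22),(-65,-100,22),(20,-55,4)])/1e3
print(proj(pan2w(P,(-.0217,.0261,-.0616),.07,J),p))
```

```text
[[278.64084626 287.8253841 ]]
[[486.28771634 177.54547101]
 [ 21.01519153 179.09636474]
 [474.90567161 172.09617417]
 [ 35.20655679 173.57228451]]
[[424.24478986 246.60650908]
 [159.93721703 232.4308235 ]
 [221.38736585 322.65102509]]
```

View pics/w1c.png

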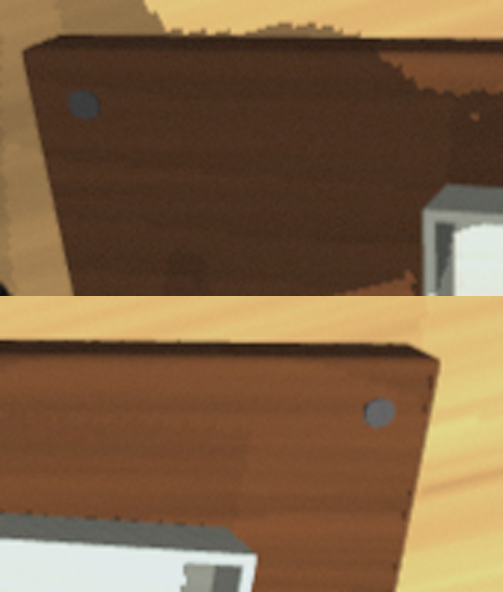

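Run:
```python
from h import *
pt=optics.camera_params('top');pw=optics.camera_params('wrist')
c=lambda a:np.array(a)/4.4+np.array([145,130])
uvt=c([(48,378),(608,547),(147,47),(702,210)]);Pt=np.array([(-130,180,18),(-130,-180,18),(85,180,44),(85,-180,44)])/1e3
uvw=np.array([(488,182),(28.4,177.6)]);Pw=Pt[:2]
# wrist+top with small camera offset freedom (2mm)
def f(v):
    j=v[:3]
    a=(proj(jig2w(Pt,j)+v[3:6],pt)-uvt)/.5; b=(proj(jig2w(Pw,j)+v[6:9],pw)-uvw)/1.
    return np.r_[a.ravel(),b.ravel(),v[3:9]/.0015]
r=least_squares(f,np.r_[J,np.zeros(6)],x_scale=np.r_[.01,.01,.01,np.ones(6)*.001]);print(r.x.round(4));print(r.fun.round(2))
```

```text
[ 0.5863  0.0872 -0.2869 -0.001  -0.0009 -0.0012  0.001   0.0009 -0.0023]
[-1.59  0.03 -1.93  0.81  1.2  -1.33  1.82 -0.25  0.48 -1.39 -0.88  1.41
 -0.68 -0.59 -0.8   0.68  0.59 -1.55]
```

```bash
sed -i 's/^J=.*/J=np.array([.5863,.0872,-.2869])/' h.py; python3 -c "
from h import *
where();go(-.120,.022,.024,np.pi)"
```

```text
t 3.53 tcp jig mm [-119.3   17.5  160. ] yaw 3.145 F [ 0.4 -1.3  0.5] w 0.0519
target [0.4774 0.1423 0.024 ] shift cm [ 0.08  0.46 13.6 ] turn [-0.     0.     0.003] n 3.264187011294587
```

{"op": "carry_out", "data": {"series": "0 0.5 13.6 0 0 0.003 100;0 0.5 13.6 0 0 0.003 100;0 0.5 13.6 0 0 0.003 100;0 0.5 13.6 0 0 0.003 100;0 0.5 13.6 0 0 0.003 100"}}

```text
t: 3.95
ee_pos: [0.4757, 0.1426, 0.0213]
ee_rot: [[-0.958, 0.285, -0.005], [0.285, 0.958, -0.002], [0.005, -0.003, -1.0]]
force: [-0.8, -0.4, 1.3]
width: 0.0521
```

Run:
```python
from h import *
where()
cv2.imwrite('pics/w2.png',optics.read_camera('wrist')[:,:,::-1])
```

```text
t 3.95 tcp jig mm [-121.7   21.9   21.3] yaw 3.139 F [-0.6 -0.6  1.3] w 0.0521
```

View pics/w2.png

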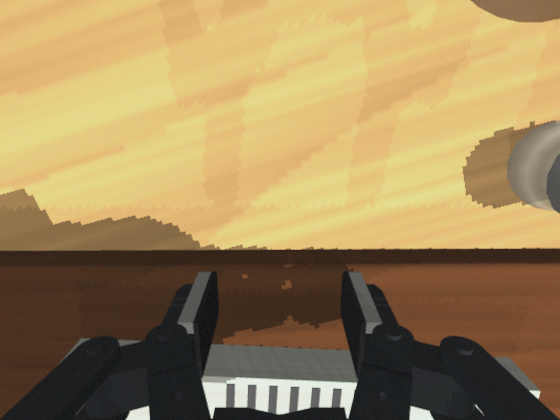

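The fingers stand on the board side of the near rim (rim at about row 350), clear of the jar at (535,170). I'll start the push towards the fence.

{"op": "carry_out", "data": {"series": "-0.6 0 0 0 0 0 100;-1.2 0 0 0 0 0 100;-1.8 0 0 0 0 0 100;-2.2 0 0 0 0 0 100;-2.6 0 0 0 0 0 100"}}

```text
t: 4.42
ee_pos: [0.5032, 0.1367, 0.0254]
ee_rot: [[-0.96, 0.282, 0.001], [0.282, 0.96, 0.001], [-0.0, 0.001, -1.0]]
force: [-6.0, 0.1, 4.0]
width: 0.052
```

```bash
python3 -c "
from h import *
where()"
```

```text
t 4.42 tcp jig mm [-93.7  24.   25.4] yaw 3.143 F [-5.8 -1.6  4. ] w 0.052
```

{"op": "carry_out", "data": {"series": "-0.3 0 0 0 0 0 100;-0.6 0 0 0 0 0 100;-0.9 0 0 0 0 0 100;-1.2 0 0 0 0 0 100;-1.4 0 0 0 0 0 100"}}

```text
t: 4.83
ee_pos: [0.5163, 0.133, 0.025]
ee_rot: [[-0.96, 0.281, 0.0], [0.281, 0.96, 0.001], [0.0, 0.001, -1.0]]
force: [-5.2, 1.5, 3.4]
width: 0.0517
```

```bash
python3 -c "
from h import *
where()"
```

```text
t 4.83 tcp jig mm [-80.1  24.1  25. ] yaw 3.144 F [-5.4 -0.   3.4] w 0.0517
```

{"op": "carry_out", "data": {"series": "-0.15 0 0 0 0 0 100;-0.3 0 0 0 0 0 100;-0.4 0 0 0 0 0 100;-0.5 0 0 0 0 0 100;-0.5 0 0 0 0 0 100"}}

```text
t: 5.25
ee_pos: [0.5195, 0.1318, 0.0249]
ee_rot: [[-0.96, 0.281, -0.003], [0.281, 0.96, 0.001], [0.003, 0.0, -1.0]]
force: [-12.1, 2.7, 8.5]
width: 0.0519
```

Run:
```python
from h import *
where()
cv2.imwrite('pics/t3.png',cv2.resize(optics.read_camera('top')[110:275,140:340,::-1],None,fx=3.6,fy=3.6,interpolation=cv2.INTER_CUBIC))
```

```text
t 5.25 tcp jig mm [-76.7  23.9  24.9] yaw 3.144 F [-12.4  -0.8   8.5] w 0.0519
```

View pics/t3.png

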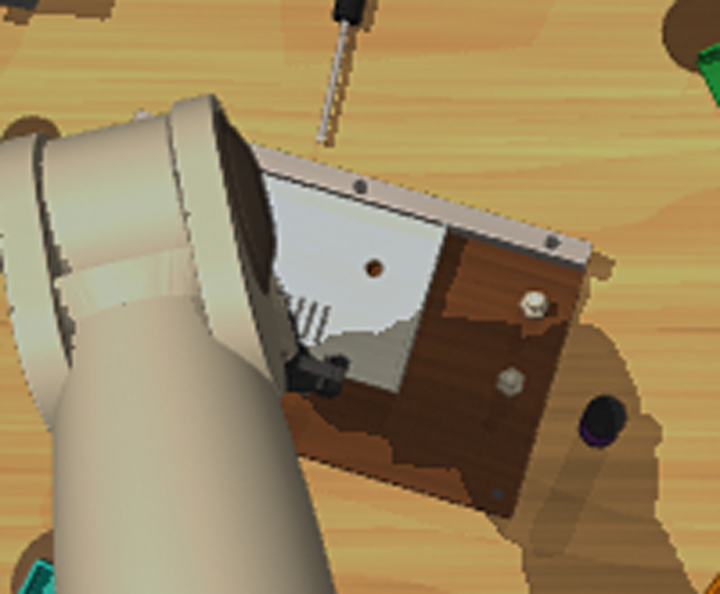

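The pan's far edge is now against the fence, with 12 N of resistance. Next I back off and go round to the left side with the fingers shut.

{"op": "carry_out", "data": {"series": "1.5 0 0 0 0 0 100;1.5 0 0 0 0 0 100;1.5 0 -6 0 0 0 100;1.5 0 -6 0 0 0 255;1.5 3 -6 0 0 0 255"}}

```text
t: 5.72
ee_pos: [0.5173, 0.1625, 0.0899]
ee_rot: [[-0.959, 0.284, 0.008], [0.284, 0.959, 0.001], [-0.007, 0.003, -1.0]]
force: [0.9, 0.2, 1.1]
width: 0.0287
```

```bash
python3 -c "
from h import *
where();go(-.002,.158,.085,np.pi)"
```

```text
t 5.72 tcp jig mm [-87.5  52.7  89.9] yaw 3.141 F [0.8 0.4 1.1] w 0.0287
target [0.6291 0.2393 0.085 ] shift cm [-8.54 10.54  0.59] turn [ 0.003  0.007 -0.001] n 3.2559143277477576
```

{"op": "carry_out", "data": {"series": "-8.5 10.5 0 0 0 0 255;-8.5 10.5 0 0 0 0 255;-8.5 10.5 0 0 0 0 255;-8.5 10.5 0 0 0 0 255;-8.5 10.5 0 0 0 0 255"}}

```text
t: 6.13
ee_pos: [0.6283, 0.2428, 0.0825]
ee_rot: [[-0.96, 0.28, 0.0], [0.28, 0.96, -0.0], [-0.0, -0.0, -1.0]]
force: [0.2, -0.1, -0.2]
width: 0.0001
```

Run:
```python
from h import *
where();go(-.002,.158,.026,np.pi)
for n in ('top','wrist'):
    im=optics.read_camera(n)[:,:,::-1]
    if n=='top': im=cv2.resize(im[110:275,140:340],None,fx=3.6,fy=3.6,interpolation=cv2.INTER_CUBIC)
    cv2.imwrite(f'pics/{n}4.png',im)
```

```text
t 6.13 tcp jig mm [ -3.8 161.1  82.5] yaw 3.145 F [ 0.2 -0.  -0.2] w 0.0001
target [0.6291 0.2393 0.026 ] shift cm [-0.18 -0.31  5.65] turn [-0.     0.     0.003] n 1.3585299826547619
```

View pics/top4.png

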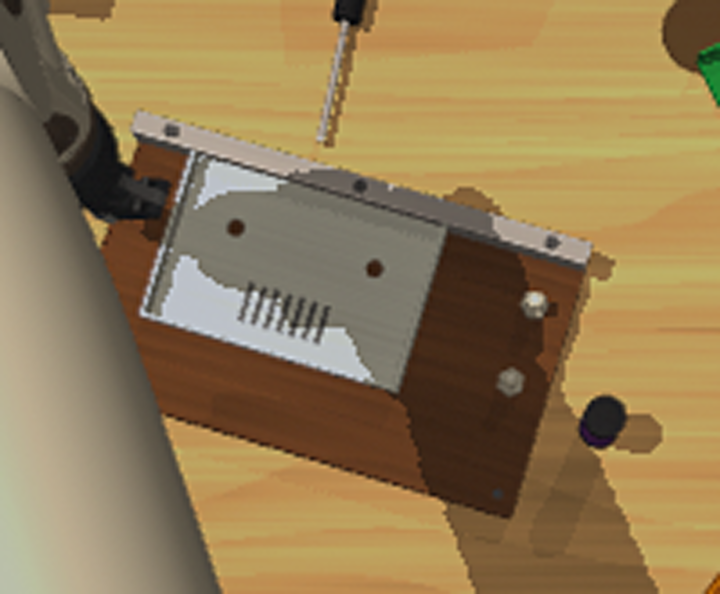

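View pics/wrist4.png

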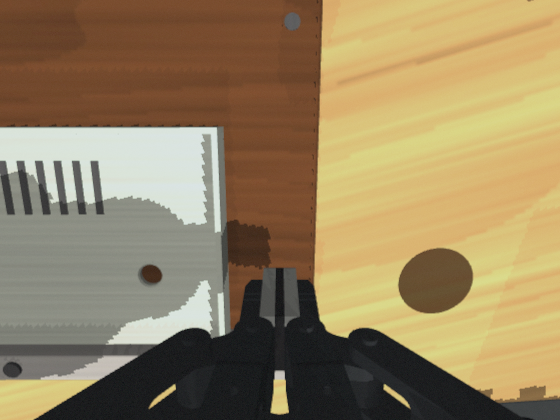

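The pan now lies square against the fence. I'll measure its remaining y offset.

Run:
```python
from h import *
p=optics.camera_params('top')
c=lambda a:np.array(a)/3.6+np.array([140,110])
uv=c([(236,227),(374,268),(446,226),(398,392),(142,315),(195,150)])
P=np.array([(20,55,4),(20,-55,4),(65,-100,22),(-65,-100,22),(-65,100,22),(65,100,22)])/1e3
for JJ in (J,np.array([.5849,.0861,-.2799])):
  q,r=fitpan(uv,P,p,JJ,np.radians(4)); print('pan',q.round(4));print(r.round(2).tolist())
p=optics.camera_params('wrist')
print(jig2w([ray((150,273),.0295,p)-[J[0],J[1],0]],[0,0,-J[2]]).round(4), jig2w([ray((317,150),.018,p)-[J[0],J[1],0]],[0,0,-J[2]]).round(4),jig2w([ray((223,128),.04,p)-[J[0],J[1],0]],[0,0,-J[2]]).round(4))
```

```text
pan [0.0004 0.0277 0.0036]
[[0.26, 0.26], [0.36, 0.24], [0.62, -0.3], [-0.27, -0.14], [-0.54, -0.08], [-0.41, 0.01]]
pan [ 0.0017  0.0292 -0.0034]
[[0.26, 0.26], [0.36, 0.24], [0.62, -0.3], [-0.27, -0.14], [-0.54, -0.08], [-0.41, 0.01]]
[[0.0175 0.0837 0.0295]] [[-0.0528  0.1799  0.018 ]] [[-0.0674  0.1318  0.04  ]]
```

{"op": "carry_out", "data": {"series": "-0.2 0 5.6 0 0 0 255;-0.2 0 5.6 0 0 0 255;-0.2 0 5.6 0 0 0 255;-0.2 -0.6 5.6 0 0 0 255;-0.2 -1.2 5.6 0 0 0 255"}}

```text
t: 6.65
ee_pos: [0.6249, 0.2287, 0.0306]
ee_rot: [[-0.96, 0.281, 0.003], [0.281, 0.96, 0.001], [-0.003, 0.002, -1.0]]
force: [-0.1, -0.3, -0.8]
width: -0.0
```

```bash
python3 -c "
from h import *
where()"
```

```text
t 6.65 tcp jig mm [ -3.1 146.7  30.6] yaw 3.144 F [-0.  -0.4 -0.8] w -0.0
```

{"op": "carry_out", "data": {"series": "0 -0.4 0 0 0 0 255;0 -0.8 0 0 0 0 255;0 -1.2 0 0 0 0 255;0 -1.5 0 0 0 0 255;0 -1.8 0 0 0 0 255"}}

```text
t: 7.07
ee_pos: [0.6206, 0.2128, 0.0305]
ee_rot: [[-0.96, 0.281, 0.004], [0.281, 0.96, 0.003], [-0.003, 0.004, -1.0]]
force: [2.2, 6.7, 5.0]
width: -0.0001
```

```bash
python3 -c "
from h import *
where()"
```

```text
t 7.07 tcp jig mm [ -2.7 130.1  30.5] yaw 3.144 F [0.2 7.1 5. ] w -0.0001
```

{"op": "carry_out", "data": {"series": "0 -0.25 0 0 0 0 255;0 -0.5 0 0 0 0 255;0 -0.75 0 0 0 0 255;0 -1 0 0 0 0 255;0 -1 0 0 0 0 255"}}

```text
t: 7.48
ee_pos: [0.6166, 0.2016, 0.0288]
ee_rot: [[-0.96, 0.281, 0.001], [0.281, 0.96, -0.0], [-0.001, -0.0, -1.0]]
force: [-1.1, -0.9, 0.2]
width: 0.0003
```

Run:
```python
from h import *
where()
for n in ('top','wrist'):
    im=optics.read_camera(n)[:,:,::-1]
    if n=='top': im=cv2.resize(im[110:275,140:340],None,fx=3.6,fy=3.6,interpolation=cv2.INTER_CUBIC)
    cv2.imwrite(f'pics/{n}5.png',im)
```

```text
t 7.48 tcp jig mm [ -3.4 118.3  28.8] yaw 3.143 F [-0.8 -1.1  0.2] w 0.0003
```

View pics/top5.png

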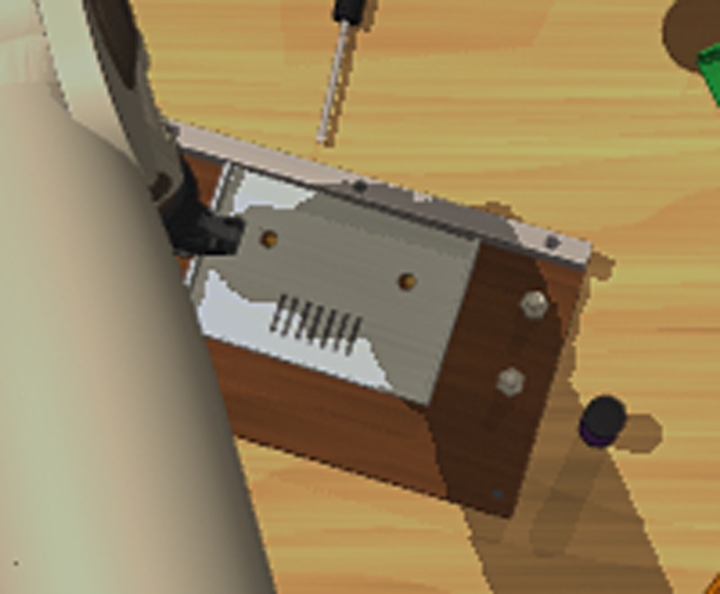

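View pics/wrist5.png

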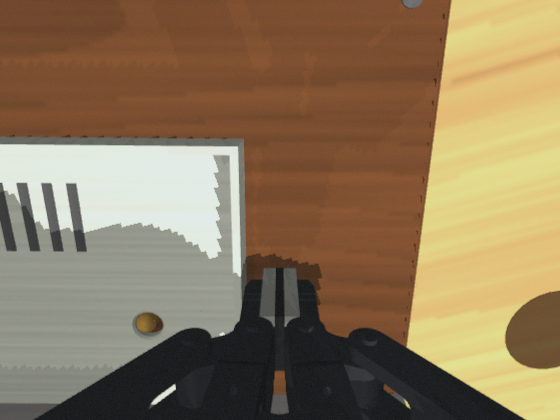

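Brass now shows in both holes, at top (269,239) and (407,281), and the push force has gone. The pan seems to have dropped, so I'll back off and check.

{"op": "carry_out", "data": {"series": "0 1.5 0 0 0 0 255;0 1.5 0 0 0 0 255;0 1.5 -6 0 0 0 255;0 2 -10 0 0 0 255;0 2 -10 0 0 0 255"}}

```text
t: 8.0
ee_pos: [0.6231, 0.2218, 0.1337]
ee_rot: [[-0.96, 0.281, 0.005], [0.281, 0.96, 0.001], [-0.004, 0.003, -1.0]]
force: [1.1, 0.1, 1.4]
width: 0.0002
```

```bash
python3 -c "
from h import *
where();go(-.06,0,.26,np.pi);go(-.2,.0,.24,np.pi)"
```

```text
t 8.0 tcp jig mm [ -2.7 139.5 133.7] yaw 3.144 F [1.  0.4 1.4] w 0.0002
target [0.5288 0.1042 0.26  ] shift cm [  5.7 -13.9 -12.7] turn [0.003 0.004 0.002] n 4.717526567761863
target [0.3945 0.1438 0.24  ] shift cm [ 19.71 -13.88 -10.76] turn [0.003 0.004 0.002] n 6.330164205505387
```

{"op": "carry_out", "data": {"series": "5.7 -13.9 -12.7 0 0 0 255;5.7 -13.9 -12.7 0 0 0 255;5.7 -13.9 -12.7 0 0 0 255;5.7 -13.9 -12.7 0 0 0 255;5.7 -13.9 -12.7 0 0 0 255"}}

```text
t: 8.42
ee_pos: [0.5268, 0.1023, 0.2578]
ee_rot: [[-0.96, 0.281, 0.002], [0.281, 0.96, -0.0], [-0.002, 0.0, -1.0]]
force: [0.7, 0.7, 0.1]
width: -0.0001
```

Run:
```python
from h import *
where()
for n in ('scene','wrist'):
    im=optics.read_camera(n)[:,:,::-1]
    if n=='scene': im=cv2.resize(im[165:245,230:390],None,fx=5,fy=5,interpolation=cv2.INTER_CUBIC)
    cv2.imwrite(f'pics/{n}6.png',im)
```

```text
t 8.42 tcp jig mm [-61.4  -2.4 257.8] yaw 3.143 F [0.5 0.9 0.1] w -0.0001
```

View pics/scene6.png

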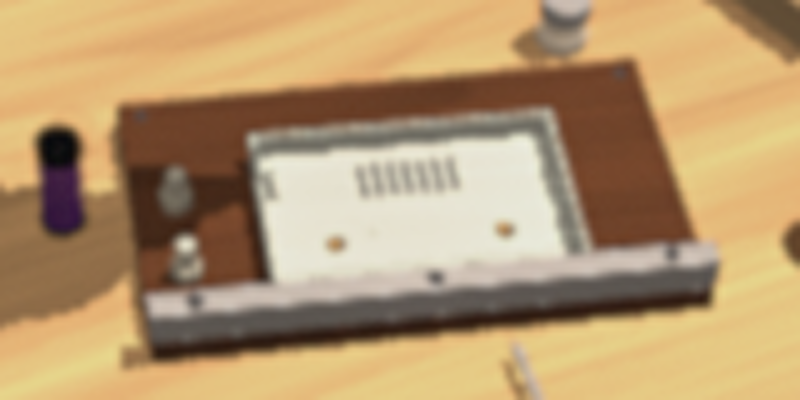

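View pics/wrist6.png

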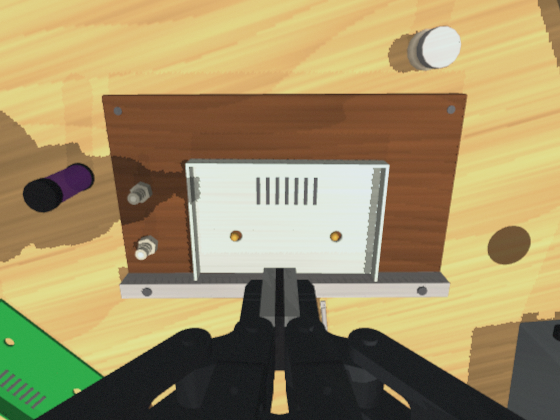

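Both holes show brass and the pan looks flat. I'll check numerically with a pan fit and a crop of the holes.

Run:
```python
from h import *
p=optics.camera_params('wrist');im=cv2.imread('pics/wrist6.png')
a=cv2.resize(im[215:260,215:260],None,fx=8,fy=8,interpolation=cv2.INTER_CUBIC);b=cv2.resize(im[215:260,313:358],None,fx=8,fy=8,interpolation=cv2.INTER_CUBIC)
d=cv2.resize(im[150:180,175:265],None,fx=4,fy=4,interpolation=cv2.INTER_CUBIC);e=cv2.resize(im[150:180,310:400],None,fx=4,fy=4,interpolation=cv2.INTER_CUBIC)
cv2.imwrite('pics/c6.png',np.vstack([np.hstack([a,b]),np.hstack([d,e])]))
P=np.array([(20,-55,4),(20,55,4),(-65,-100,22),(-65,100,22),(65,-100,22),(65,100,22)])/1e3
for t in (0,.07): print(t,proj(pan2w(P,(0,0,0),t,J),p).round(1).tolist())
PJ=np.array([(-130,-180,18),(-130,180,18),(20,-55,26),(20,55,26),(65.5,-180,44),(65.5,180,44)])/1e3
print(proj(jig2w(PJ,J),p).round(1).tolist())
```

```text
0 [[230.6, 237.2], [331.2, 237.1], [178.4, 164.5], [383.7, 164.3], [189.0, 281.9], [372.8, 281.7]]
0.07 [[229.9, 239.1], [331.9, 239.0], [178.3, 163.0], [383.9, 162.9], [187.0, 284.9], [374.9, 284.6]]
[[95.7, 93.7], [466.1, 93.7], [230.1, 238.7], [331.7, 238.6], [113.9, 284.3], [447.7, 283.9]]
```

View pics/c6.png

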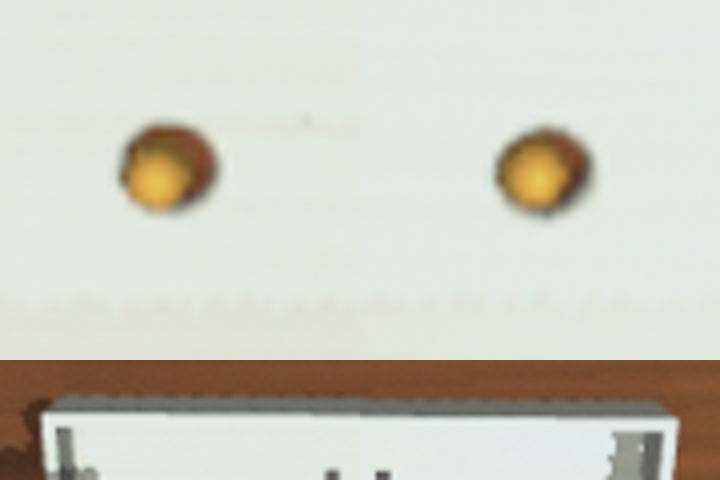

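The wrist view fits a seated pan. The hole-to-rim row gap is 72.5 px, against 72.7 flat and 76.1 tilted. I'll draw the hand clear and take one independent look from above.

{"op": "carry_out", "data": {"series": "8 -20 -3 0 0 0 255;8 -20 -3 0 0 0 255;8 -20 -3 0 0 0 255;8 -20 -3 0 0 0 255;8 -20 -3 0 0 0 255"}}

```text
t: 8.93
ee_pos: [0.3996, -0.0591, 0.2833]
ee_rot: [[-0.96, 0.28, -0.001], [0.28, 0.96, 0.0], [0.001, -0.0, -1.0]]
force: [0.3, -1.6, 0.6]
width: 0.0001
```

{"op": "carry_out", "data": {"series": "2 -15 0 0 0 0 255;2 -15 0 0 0 0 255;2 -15 0 0 0 0 255;2 -15 0 0 0 0 255;2 -15 0 0 0 0 255"}}

```text
t: 9.35
ee_pos: [0.3379, -0.1998, 0.2831]
ee_rot: [[-0.958, 0.285, -0.001], [0.285, 0.958, -0.0], [0.001, -0.001, -1.0]]
force: [-0.6, -0.5, 0.1]
width: 0.0003
```

Run:
```python
from h import *
where()
cv2.imwrite('pics/top7.png',cv2.resize(optics.read_camera('top')[130:265,145:325,::-1],None,fx=4.4,fy=4.4,interpolation=cv2.INTER_CUBIC))
p=optics.camera_params('top')
P=np.array([(20,55,4),(20,-55,4),(65,-100,22),(-65,-100,22),(-65,100,22),(65,100,22)])/1e3
for t in(0,.07):print(((proj(pan2w(P,(0,0,0),t,J),p)-[145,130])*4.4).round().tolist())
```

```text
t 9.35 tcp jig mm [-157.1 -345.6  283.1] yaw 3.139 F [-0.4 -0.7  0.1] w 0.0003
[[312.0, 205.0], [480.0, 256.0], [570.0, 202.0], [507.0, 403.0], [193.0, 308.0], [261.0, 110.0]]
[[310.0, 204.0], [479.0, 254.0], [569.0, 201.0], [506.0, 405.0], [192.0, 310.0], [258.0, 108.0]]
```

View pics/top7.png

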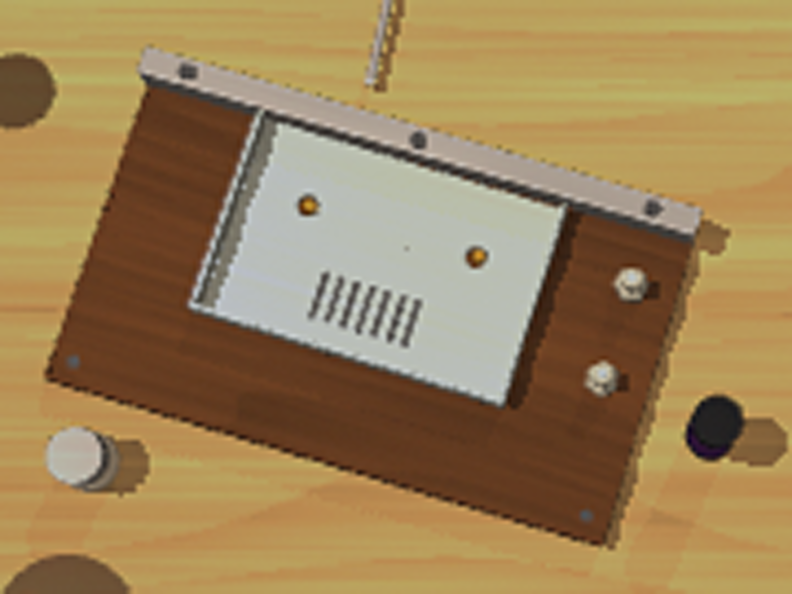

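The top view shows both pins inside their holes at (308,205) and (476,257), within 1 mm or so of the seated prediction. The fence's inner face shows above the far edge, and the bystanders are at the same pixels as at the start. I'm handing in.

```bash
python3 -c "
from workcell import bot
print(bot.job_done())"
```

```text
the job is handed in; nothing more can be done
None
```

I pushed the pan against the fence with two fingertips on its near rim. I then slid it about 28 mm to the right with the shut fingertips on its left rim until it dropped over the pins. The hand was clear when I handed the job in at about 9.4 s. No verdict is reported.

**Last checks**
- **Seating:** both pins show inside their holes, about 1–2 mm off the predicted seated position in the overhead view.
- **Flatness:** the wrist view fits a flat pan. The hole-to-rim gap measured 72.5 px, against 72.7 px predicted flat and 76.1 px tilted. The overhead view is too coarse to tell flat from tilted.
- **Forces:** the side-push force fell to about zero when the pan dropped. The highest wrist force read at the end of a move was about 15 N.
- **Bystanders:** the adaptors, fuse tube and screw jar, and the end of the screwdriver that shows, sit at the same pixels as at the start. I did not compare the fan housing and receiver lid; the arm never worked near them.

**Problem and disagreement**
- Joint 6 reached its limit on the way in, so I turned the tool half a turn and went on.
- The first fit of the jig pose from the overhead camera differed from the wrist view by about 3.5 mm and 0.013 rad. I used a fit to both views instead.

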